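Vent a pressure cooker and take off its valve cap

ROBOT

A 6-joint arm with a two-finger parallel gripper is mounted at the origin on a cart in front of the work surface, level with it; the furniture and walls round the work are solid. World frame = base frame: x ahead of the robot, y to its left, z up, the work surface at z = 0. Lengths are in m, angles in rad, forces in N, time in s.
With the tool pointing down it reaches from about 0.425 to 1.125 m from the base axis. Payload 14.9 kg.
Tool frame: the origin (TCP) lies on the centre line of the jaws, within the pads' length; the fingertips stand 8 mm ahead of it and the grasp point (between the pads) lies 11 mm behind it (manip.finger_overhang is the distance from the TCP to the fingertips, in m); z points along the fingers, y is the line along which they close (so a half turn about z gives the same grasp; the last joint's range is limited). The gripper opens to 91 mm and grips with 3 to 60 N. Pads are 32 mm wide; open, the fingers measure 118 mm over their backs; the gripper's body (76 mm by 178 mm) begins 60 mm behind the grasp point.
Start: joints at [1.204, 0.379, 1.734, -0, 1.028, -0.033], TCP at [0.229, 0.661, 0.222] pointing down, gripper open.
Joint ranges: [-2.77, 2.77], [-0.74, 2.19], [0, 2.66], [-1.06, 4.2], [0.31, 2.87], [-3.08, 3.08]. Speed limits (rad/s): [1.89, 1.89, 2.39, 3.14, 3.14, 3.14].

INTERFACE

Orientations are given as a unit quaternion [x, y, z, w].
In Python, from bench import manip, capture, camera_params gives the robot as it stands. The module is installed in compiled form; this text tells all that it offers.
- The arm moves only by the tool apply_moves, never from a script. Its argument "commands" is a list that holds one entry, the list of rows, each a list of 4 numbers: the shift along the tool's x, y, z in m, then the turn about the tool's z in rad. In form: [[[tx, ty, tz, turn], ...]]. A call has 1 to 8 rows; each row shifts and turns the commanded pose from where the row before left it, along the tool's axes as they then stand; what a row does not reach is not made up. A row lasts 1/8 s, in which the tool goes at most 62.5 mm and 10.7 degrees, less where a joint would pass 70% of its speed; a pose out of reach is approached as far as the arm can. A call with a gripper value outside its range is refused whole. "gripper" is the closure in counts, from 0 (fully open) to 255 (shut), set as the call begins (left out, the last holds). The fingers move at their own pace and stop on an object; "squeeze" is the grip in N (left out, the last holds). Time passes only in rows, so rows that do not move let the fingers close. It gives the time, the measured TCP pose, the force, the opening and the grip force at its end, in the units of the state.
- manip.read_state(): the state, without advancing time (a new reading comes with each control period).
- capture(name): name is "side" or "top" or "wrist"; returns (picture, depth): 384x512x3 uint8, blue, green, red; 384x512 float32, m along the optical axis (not along the pixel's ray), 0 where there is no reading.
- camera_params(name): a dict with "mtx" (3x3 intrinsics, pixels), "k1" (the pictures are not rectified: a ray, as slopes to the right and down, at radius r is drawn at 1 + k1 r^2 times it, then the intrinsics apply), "rvec" (rotation vector, rad) and "tvec" (3), from world to camera coordinates, as OpenCV has them. Camera axes: x right, y down, z forward; pixel columns grow to the right and rows downward; lengths in m; the calibration is good to about 2 mm. A picture is of the moment at which its call begins: read the wrist's pose just before it. camera_params takes no time and is no camera call; for the wrist camera it gives the pose at the moment of the call.
- manip.finish_job(): hands the job in; it is judged then, once.
The state is a dict: "time_s": time; "qpos": joint angles; "joint_velocities": joint speeds; "joint_torque": joint torques, N m; "ee_pos": TCP position; "orientation": TCP orientation; "wrist_force": force on the tool from outside, world axes, zero at the start; "wrist_torque": the same for the moment, N m; "opening": finger opening in m; "gripper_force": force on a finger pad.
Only numpy, scipy, OpenCV 4.12 (cv2) and the standard library are available. Lean on these libraries where they do the work, as an engineer would, in place of code of your own. Each camera call takes 0.05 s, during which the arm holds its last target. There are 200 camera calls.

TASK

Get the valve cap off the pressure cooker so that it can be rinsed: first press the red vent lever on the lid fully down to its stop and keep it there for about a second, so that no pressure is left inside, and only then unscrew the black cap. Nobody remembers whether this cap has a right-hand or a left-hand thread, so try which way it loosens; once it is free, lift it straight up off its neck and finish while still holding it in the gripper, still, about 8 cm above where it sat. Leave the mug, the pepper pot and the tall glass standing where they are.

Things in the scene. Friction and masses are not known exactly. Their poses are not given: they have to be found in the camera images.
- cooker: Closed steel pressure cooker, heavy, does not move. Origin on the worktop under its centre, z up. Pot 220 mm across, lid 229 mm; black side grips reach 142 mm out along its +y and -y, 130 mm high. The lid's flat middle is 150 mm above the worktop, its rim 131 mm. Valve cap on the axis, red lever on the -x side, a small pressure pin 62 mm out on the +x side, 155 mm high.
- lever_pad (a point): Press point of the red vent lever (26 mm wide, 50 mm long, ribbed end): middle of the top face of its outer end, 90 mm from the cooker's axis on its -x side, 169 mm above the worktop at rest. The lever tips down about its inner end, whose hinge is 50 mm from the axis and 40 mm from this point.
- vent_lever (a joint): Angle of the red lever: 0 at rest (up), 0.25 rad at its firm stop, where lever_pad has gone down about 10 mm. A spring pushes it up, about 2.5 N at rest and 5 N at the stop, felt at lever_pad, more when pressed nearer to the hinge (where it also goes down less far); let go, it springs back up.
- cap_center (a point): Centre, half-way up, of the black ribbed valve cap: round, 50 mm across, 30 mm tall, 70 g, a loose part. Its z is the cap's axis, up; its yaw follows the cap as it turns. Seated, this centre is 180 mm and the underside 165 mm above the worktop. Within 43 mm of the axis nothing beside the cap is higher than the lid (150 mm), save the 46 mm wide boss under it.
- thread (a point): Middle of the threaded neck in the cap, on the cooker's axis, 170 mm above the worktop. The thread is right- or left-hand (differs from start to start). Tightening, the seated cap meets a firm stop at once. Loosening (seen from above, right-hand: anticlockwise; left-hand: clockwise) it turns with light friction, under 0.2 N m, and is off the thread after 1.2 rad; end stop at 1.5 rad.
- neck_top (a point): Top of the sprung plunger under the seated cap, on the cooker's axis, 190 mm above the worktop. It pushes the cap up with 7 N, so the cap climbs about 3 mm as it loosens and 6 mm in all; no pull is needed while turning. Turned 1.3 rad the cap is free: it then lifts straight off and clears the neck 15 mm up. Before 1.15 rad it cannot be pulled off.
- mug: Spotted mug, 92 x 127 x 93 mm, bystander. Origin under its centre.
- pepper: Glass pepper pot with a grey top, 44 mm across, 90 mm tall, bystander. Origin under its centre.
- tumbler: Tall clear glass, 65 mm across, 138 mm tall, bystander. Origin under its centre.
Mind the look-alikes: they are no part of the job. Of the things shaped like the part that bears cap_center, the black one is meant.

How it is judged:
On the way, in this order (a step that is already met when the one before it is completed fails the run):
1. the vent lever is pressed down to its stop and kept there while the cap is still screwed home (value of joint vent_lever above 0.215 rad and z of cap_center in the frame of cooker below 0.1822 m), for 0.4 s.
2. the cap is unscrewed and off the neck (z of cap_center in the frame of cooker above 0.2 m), for 0.1 s.
At the end, for the whole second after the job is handed in: The cap is held in the gripper (over 2 N of finger force, touching nothing of the cooker), still (under 3 cm/s), its centre 5 to 15 cm above its seated height and within 8 cm of the cooker's axis; mug, pepper pot and tall glass within 3 cm of where they stood (z of cap_center in the frame of cooker between 0.23 and 0.33 m and horizontal distance between cap_center and cooker below 0.08 m and contact force between the fingers and cap above 2 N and contact force between cap and cooker below 0.1 N and linear speed of cap below 0.03 m/s and distance of each of mug, pepper, tumbler from where it was at the start of the episode below 0.03 m); the arm keeps its last pose, push and grip.
It fails at once if the mug, the pepper pot or the tall glass is tipped (angle between any of mug, pepper, tumbler's own z axis and vertical above 0.4 rad).
It also fails if it takes over 53 s, if anything falls off the work surface, if the arm or the gripper's body presses on something with over 40 N, if the wrist force passes 120 N, or if a joint passes its speed limit or range.

## Working session

There is one attempt and no reset: what is moved stays moved. The work goes in short steps, Python scripts to look and compute and a tool call to move; the robot and the scene stay as the last step left them, time stands still between calls to the robot, and variables do not carry over. Pictures are saved under pics/ and viewed, at most 10 in all, crops included, and the job is handed in when it is done.

Besides the shell and the picture viewer there is one more tool, called as name([rows], argument=value, ...), one row to a line, values as JSON. apply_moves: Moves the arm, as the interface text tells. Its arguments: {"type":"object","properties":{"commands":{"type":"array","items":{"type":"array","items":{"type":"array","items":{"type":"number"}}}},"gripper":{"type":"number"},"squeeze":{"type":"number"}},"required":["commands"]}

```bash
mkdir -p pics
cat > h.py <<'E'
import numpy as np, cv2
from bench import manip, capture, camera_params
def cam(n):
    p=camera_params(n); return np.array(p["mtx"]),p["k1"],cv2.Rodrigues(np.array(p["rvec"],float))[0],np.array(p["tvec"],float).ravel()
def ray(c,u,v):
    K,k1,R,t=c; q=cv2.undistortPoints(np.array([[[u,v]]],float),K,np.array([k1,0,0,0,0.]))[0,0]
    return -R.T@t, R.T@np.array([q[0],q[1],1.])
def onz(c,u,v,z):
    o,d=ray(c,u,v); return o+d*(z-o[2])/d[2]
def atd(c,u,v,D):
    o,d=ray(c,u,v); return o+d*D
def cloud(c,D):
    v,u=np.mgrid[:D.shape[0],:D.shape[1]]; K,k1,R,t=c
    q=cv2.undistortPoints(np.stack([u,v],-1).reshape(-1,1,2).astype(float),K,np.array([k1,0,0,0,0.])).reshape(-1,2)
    P=np.c_[q,np.ones(len(q))]*D.reshape(-1,1)
    return ((P-t)@R).reshape(*D.shape,3)
E
python3 - <<'E'
from h import *
ims=[]
for n in("side","top"):
    c=cam(n);im,D=capture(n);cv2.imwrite(f"pics/{n}.png",im);np.save(n+"D.npy",D);ims.append(im)
    print(n,-c[2].T@c[3])
cv2.imwrite("pics/both.png",cv2.resize(np.vstack(ims),None,fx=.78,fy=.78))
print(manip.read_state())
E
```

```text
side [0.17870193 1.29341576 0.77673009]
top [0.35830098 0.313293   1.30547998]
{'time_s': 0.1, 'qpos': array([ 1.20370786e+00,  3.79339625e-01,  1.73472902e+00,  4.32052083e-06,
        1.02845823e+00, -3.32964428e-02]), 'joint_velocities': array([-0.00053379, -0.00012155, -0.00010607, -0.00143852, -0.00024973,
       -0.00184698]), 'joint_torque': array([-2.97178020e-03, -7.65030456e+01, -4.35292196e+01,  6.50627771e-02,
        3.98176443e-02, -5.23226083e-05]), 'ee_pos': array([0.22921964, 0.66104633, 0.22136208]), 'orientation': array([ 1.66123377e-01,  9.86104865e-01, -4.57414299e-04, -9.47015674e-05]), 'wrist_force': array([-0.10188429, -0.14740197, -0.17433451]), 'wrist_torque': array([ 0.03766457, -0.01052082,  0.04216233]), 'gripper_force': 0.0, 'opening': 0.09152968309854931}
```

View pics/top.png

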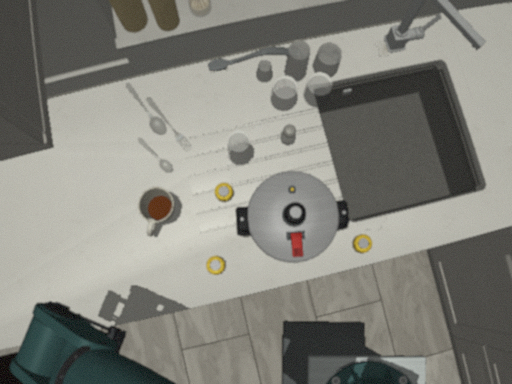

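View pics/side.png

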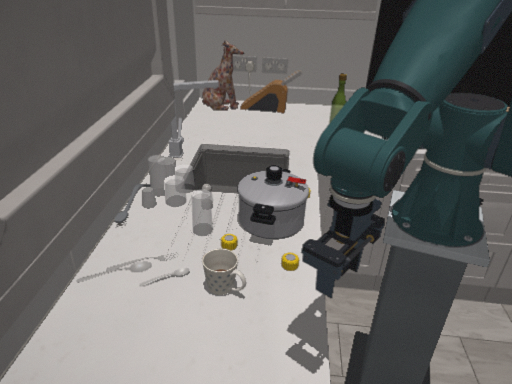

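The top view shows the cooker with its black cap at (294,213), the red lever at (297,243) and the pressure pin at (292,189). The look-alikes are three yellow caps on the worktop, at (224,191), (216,265) and (362,243). The mug is at (159,207), the tall glass at (239,148) and the pepper pot at (288,133). In the side view the black cap is at (274,173) and the lever at (297,181). The black cap on the cooker axis fits the description, so I'll confirm it in a crop.

Run:
```python
from h import *
C={}
def blob(m,near):
    n,l,s,ce=cv2.connectedComponentsWithStats(m.astype(np.uint8))
    i=min((i for i in range(1,n) if s[i,4]>25),key=lambda i:np.hypot(*(ce[i]-near)))
    return l==i,ce[i],s[i]
for n,b,r in(("top",(294,213),(297,243)),("side",(274,173),(297,181))):
    im=cv2.imread(f"pics/{n}.png");D=np.load(n+"D.npy");c=cam(n);P=cloud(c,D);C[n]=c
    blk=im.max(2)<60
    red=(im[...,2].astype(int)-im[...,1]>60)&(im[...,2].astype(int)-im[...,0]>50)
    for nm,m,q in(("cap",blk,b),("lev",red,r)):
        M,ce,s=blob(m,q); p=P[M&(D>0)]
        print(n,nm,ce,s,"mean",p.mean(0).round(4),"zmax",np.percentile(p[:,2],[5,50,95]).round(3))
        if nm=="lev":
            print(" min/max xy",p.min(0).round(3),p.max(0).round(3)); pca=np.linalg.svd(p[:,:2]-p[:,:2].mean(0),full_matrices=False)[2][0];print(" dir",pca)
        else:
            t=p[p[:,2]>.185]; print(" top pts",len(t),t.mean(0).round(4),t.min(0).round(3),t.max(0).round(3))
im=cv2.imread("pics/top.png");D=np.load("topD.npy");c=C["top"];P=cloud(c,D)
# lid disc: points z .125-.16 in region
m=(P[...,2]>.125)&(P[...,2]<.16)&(np.hypot(P[...,0]-P[213,294,0],P[...,1]-P[213,294,1])<.13)&(D>0)
cn=cv2.convexHull(np.argwhere(m)[:,::-1].astype(np.int32)); 
h=P[m][:,:2].astype(np.float32);print("lid circle",cv2.minEnclosingCircle(h),h.mean(0))
yel=(im[...,2].astype(int)-im[...,0]>60)&(im[...,1].astype(int)-im[...,0]>40)
M,ce,s=blob(yel,(292,189));print("pin",ce,s,onz(c,*ce,.155))
for nm,q in(("mug",(159,207)),("tum",(239,148)),("pep",(288,133)),("gripL",(242,221)),("gripR",(344,214))):print(nm,P[q[1],q[0]].round(3))
t=cv2.resize(im[165:280,220:380],None,fx=4,fy=4,interpolation=cv2.INTER_CUBIC)
s=cv2.resize(cv2.imread("pics/side.png")[150:240,210:340],(640,443),interpolation=cv2.INTER_CUBIC)
cv2.imwrite("pics/crop.png",cv2.resize(np.vstack([t,s]),None,fx=.65,fy=.65))
```

```text
top cap [293.52403846 214.79326923] [284 203  21  22 208] mean [0.5013 0.223  0.1931] zmax [0.173 0.196 0.2  ]
 top pts 185 [0.5022 0.2217 0.1958] [0.482 0.198 0.185] [0.529 0.245 0.202]
top lev [296.54506438 243.71244635] [291 233  12  23 233] mean [0.4358 0.2131 0.1699] zmax [0.166 0.17  0.173]
 min/max xy [0.409 0.2   0.163] [0.461 0.227 0.178]
 dir [-0.99449851 -0.10475068]
side cap [274.38235294 174.81932773] [266 165  24  19 238] mean [0.5063 0.2224 0.1754] zmax [0.13  0.18  0.199]
 top pts 99 [0.5068 0.2319 0.1934] [0.486 0.2   0.185] [0.535 0.249 0.2  ]
side lev [296.37662338 179.83116883] [288 177  18   7  77] mean [0.437  0.2157 0.1692] zmax [0.167 0.169 0.172]
 min/max xy [0.409 0.199 0.167] [0.465 0.228 0.173]
 dir [-0.99998788  0.004923  ]
lid circle ((0.5063394904136658, 0.22237510979175568), 0.12998159229755402) [0.50667524 0.22288005]
pin [223.51162791 191.72093023] [215 183  18  18 172] [0.55777566 0.39022238 0.155     ]
mug [0.534 0.571 0.025]
tum [0.673 0.357 0.138]
pep [0.731 0.232 0.087]
gripL [0.491 0.344 0.128]
gripR [0.515 0.092 0.128]
```

View pics/crop.png

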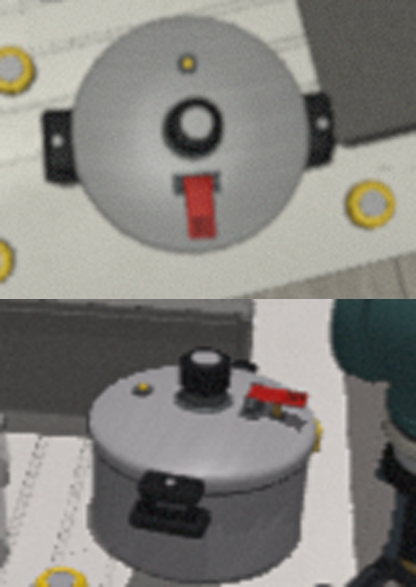

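The crop confirms the black ribbed cap in the middle of the lid, with the red lever on the robot's side. The axis is at about (0.505, 0.2225), the cooker's yaw about 0.095 rad and the lever pad about (0.415, 0.214, 0.169). I'll move over the lever's outer end with the fingers shut.

apply_moves([
  [[-0.039, -0.0458, 0, 0], [-0.039, -0.0458, 0, 0], [-0.039, -0.0458, 0, 0], [-0.039, -0.0458, 0, 0], [-0.039, -0.0458, 0, 0], [-0.039, -0.0458, 0, 0], [-0.039, -0.0458, 0, 0], [-0.039, -0.0458, 0, 0]],
], gripper=255)

```text
time_s: 1.1
ee_pos: [0.4043, 0.2111, 0.222]
orientation: [0.166, 0.986, 0.0, 0.0]
wrist_force: [0.6, 1.0, 0.2]
opening: 0.0143
gripper_force: 0.0
```

apply_moves([
  [[0, 0, 0, -0.143], [0, 0, 0, -0.143], [0, 0, 0, -0.143], [0, 0, 0, 0], [0, 0, 0, 0]],
])

```text
time_s: 1.72
ee_pos: [0.404, 0.213, 0.2219]
orientation: [-0.046, 0.999, -0.0, -0.0]
wrist_force: [-0.0, -0.7, -0.4]
opening: 0.0007
gripper_force: 0.0
```

Run:
```python
from h import *
s=manip.read_state();print(s["qpos"],s["ee_pos"],s["orientation"],s["wrist_force"])
im,D=capture("wrist");c=cam("wrist");print(-c[2].T@c[3]);P=cloud(c,D)
cv2.imwrite("pics/w1.png",im)
red=(im[...,2].astype(int)-im[...,1]>60)&(im[...,2].astype(int)-im[...,0]>50)&(D>0)
p=P[red];print(len(p), len(p) and (p.min(0),p.max(0),np.median(p,0)))
```

```text
[ 4.34112399e-01 -1.81326383e-02  2.21234462e+00 -1.76740837e-06
  9.47535472e-01 -1.22880662e+00] [0.40399641 0.21297767 0.22187137] [-4.60455729e-02  9.98939337e-01 -2.99513627e-05 -7.13741569e-05] [-0.00465325 -0.69716033 -0.41011491]
[0.32969458 0.20549048 0.38523062]
3 (array([0.40955705, 0.19800774, 0.16897027]), array([0.41100366, 0.1986056 , 0.1698723 ]), array([0.4100132 , 0.19803861, 0.1691704 ]))
```

View pics/w1.png

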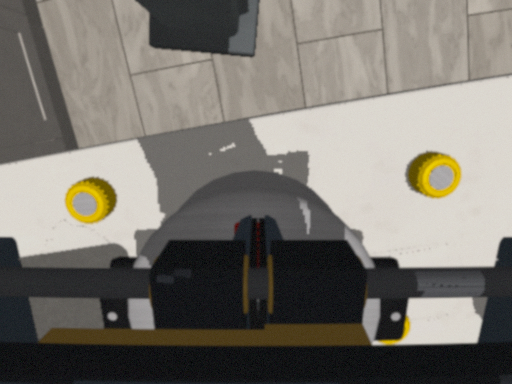

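In the wrist view the closed fingers, at about (258,280), stand centred over the lever, whose red corner shows at (238,228). Next I press down.

apply_moves([
  [[0, 0, 0.012, 0], [0, 0, 0.014, 0], [0, 0, 0.012, 0], [0, 0, 0.005, 0], [0, 0, 0.002, 0], [0, 0, 0.002, 0], [0, 0, 0, 0]],
])

```text
time_s: 2.65
ee_pos: [0.4041, 0.213, 0.1751]
orientation: [-0.048, 0.999, 0.0, 0.0]
wrist_force: [-1.9, -0.1, 3.0]
opening: 0.0004
gripper_force: 1.6
```

apply_moves([
  [[0, 0, 0.002, 0], [0, 0, 0.002, 0], [0, 0, 0, 0]],
])

```text
time_s: 3.02
ee_pos: [0.4042, 0.2131, 0.1709]
orientation: [-0.048, 0.999, 0.0, 0.0]
wrist_force: [-1.2, -0.4, 4.8]
opening: 0.0006
gripper_force: 2.2
```

apply_moves([
  [[0, 0, 0.001, 0], [0, 0, 0.001, 0], [0, 0, 0, 0]],
])

```text
time_s: 3.4
ee_pos: [0.4042, 0.213, 0.169]
orientation: [-0.048, 0.999, 0.0, 0.0]
wrist_force: [-1.8, 0.2, 4.2]
opening: 0.0004
gripper_force: 2.4
```

apply_moves([
  [[0, 0, 0.001, 0], [0, 0, 0.001, 0], [0, 0, 0, 0]],
])

```text
time_s: 3.78
ee_pos: [0.4043, 0.2131, 0.1671]
orientation: [-0.048, 0.999, 0.0, 0.0]
wrist_force: [-1.8, 0.4, 6.6]
opening: 0.0002
gripper_force: 3.5
```

apply_moves([
  [[0, 0, 0.001, 0], [0, 0, 0, 0]],
])

```text
time_s: 4.03
ee_pos: [0.4045, 0.2132, 0.1666]
orientation: [-0.048, 0.999, 0.0, 0.0]
wrist_force: [-5.6, -0.6, 17.2]
opening: 0.0006
gripper_force: 8.9
```

apply_moves([
  [[0, 0, 0.0005, 0], [0, 0, 0, 0]],
])

```text
time_s: 4.28
ee_pos: [0.4046, 0.2132, 0.1664]
orientation: [-0.048, 0.999, 0.0, 0.0]
wrist_force: [-7.5, -2.8, 21.8]
opening: 0.0004
gripper_force: 11.7
```

The force jumped from 6.6 to 22 N, so the lever is at its stop. I'll hold it for a second, then rise and part the fingers.

apply_moves([
  [[0, 0, 0, 0], [0, 0, 0, 0], [0, 0, 0, 0], [0, 0, 0, 0], [0, 0, 0, 0], [0, 0, 0, 0], [0, 0, 0, 0], [0, 0, 0, 0]],
])

```text
time_s: 5.28
ee_pos: [0.4046, 0.2132, 0.1664]
orientation: [-0.048, 0.999, 0.0, 0.0]
wrist_force: [-7.2, -2.0, 22.4]
opening: 0.0004
gripper_force: 11.6
```

apply_moves([
  [[0, 0, -0.01, 0], [0, 0, -0.02, 0], [0, 0, -0.03, 0], [0, 0, -0.03, 0], [0, 0, 0, 0], [0, 0, 0, 0]],
], gripper=0)

```text
time_s: 6.02
ee_pos: [0.4037, 0.2128, 0.2547]
orientation: [-0.048, 0.999, -0.0, -0.0]
wrist_force: [-0.5, 0.4, -0.8]
opening: 0.0577
gripper_force: 0.0
```

Run:
```python
from h import *
s=manip.read_state();print(s["ee_pos"],s["orientation"],s["wrist_force"],s["opening"])
for n in("wrist","top","side"):
    im,D=capture(n);c=cam(n);P=cloud(c,D);cv2.imwrite(f"pics/{n}2.png",im)
    r=np.hypot(P[...,0]-.505,P[...,1]-.2225)
    m=(D>0)&(r<.035)&(P[...,2]>.19)&(P[...,2]<.205)
    p=P[m];print(n,len(p))
    if len(p)>10: print(p.mean(0).round(4),p.min(0).round(4),p.max(0).round(4),cv2.minEnclosingCircle(p[:,:2].astype(np.float32)))
    red=(im[...,2].astype(int)-im[...,1]>60)&(im[...,2].astype(int)-im[...,0]>50)&(D>0)&(r<.12)
    if red.sum()>3: print(" lever z",np.median(P[red][:,2]),P[red].mean(0).round(4))
```

```text
[0.4037337  0.21276796 0.25474879] [-4.75602942e-02  9.98868323e-01 -1.35239218e-04 -2.71142940e-04] [-0.54430979  0.35915034 -0.77822875] 0.05771016631146695
wrist 824
[0.4909 0.2166 0.1945] [0.4827 0.1938 0.19  ] [0.5019 0.2405 0.1986] ((0.49877917766571045, 0.2170906662940979), 0.023521969094872475)
 lever z 0.16914725043869647 [0.4353 0.2118 0.1691]
top 348
[0.5061 0.2199 0.1961] [0.4819 0.1962 0.1903] [0.5316 0.243  0.2035] ((0.5066390633583069, 0.22050540149211884), 0.025550326332449913)
side 115
[0.5091 0.2261 0.1959] [0.4866 0.1964 0.1901] [0.535  0.2475 0.2005] ((0.5108205080032349, 0.22211873531341553), 0.0261075496673584)
 lever z 0.1692230357384832 [0.4456 0.2195 0.1692]
```

View pics/wrist2.png

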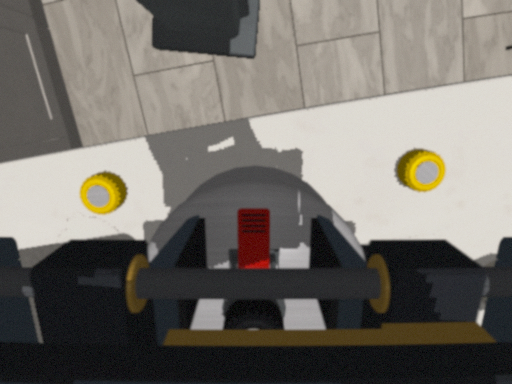

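The wrist view shows the lever sprung back up at (254,238) and the cap below the gripper bar at (253,315). The combined estimate of the cap axis is (0.507, 0.2195), with its top at 0.195–0.196, which matches the text. I'll go over it and down with the fingers along the cooker's y.

apply_moves([
  [[-0.035, -0.001, 0, 0], [-0.035, -0.001, 0, 0], [-0.0335, -0.001, 0, 0], [0, 0, 0.02, 0], [0, 0, 0.02, 0], [0, 0, 0.02, 0], [0, 0, 0.015, 0], [0, 0, 0.008, 0]],
])

```text
time_s: 7.18
ee_pos: [0.507, 0.2197, 0.1713]
orientation: [-0.048, 0.999, -0.0, -0.001]
wrist_force: [-0.0, 0.1, -0.3]
opening: 0.0915
gripper_force: 0.0
```

apply_moves([
  [[0, 0, 0, 0], [0, 0, 0, 0], [0, 0, 0, 0], [0, 0, 0, 0], [0, 0, 0, 0], [0, 0, 0, 0]],
], gripper=255, squeeze=15)

```text
time_s: 7.92
ee_pos: [0.5075, 0.2196, 0.1727]
orientation: [-0.048, 0.999, -0.0, 0.0]
wrist_force: [-0.6, -5.4, 5.8]
opening: 0.0502
gripper_force: 15.0
```

apply_moves([
  [[0, -0.001, 0, 0], [0, 0, 0, 0]],
])

```text
time_s: 8.18
ee_pos: [0.5076, 0.2191, 0.1727]
orientation: [-0.048, 0.999, 0.0, 0.0]
wrist_force: [-2.1, 2.1, 4.7]
opening: 0.0495
gripper_force: 15.0
```

apply_moves([
  [[0, 0, 0, -0.04], [0, 0, 0, -0.04], [0, 0, 0, 0]],
])

```text
time_s: 8.55
ee_pos: [0.5077, 0.2189, 0.1726]
orientation: [-0.087, 0.996, 0.0, 0.0]
wrist_force: [-0.6, 0.2, 5.2]
opening: 0.0502
gripper_force: 15.0
```

Run:
```python
from h import *
s=manip.read_state();print(s["qpos"],s["orientation"],s["wrist_force"],s["wrist_torque"],s["joint_torque"])
```

```text
[ 3.64842688e-01  2.17523879e-01  2.05759221e+00  1.82515855e-04
  8.66104621e-01 -1.38041622e+00] [-8.70618257e-02  9.96202891e-01  1.17837459e-04  1.59795644e-04] [-0.60573916  0.15219241  5.24847042] [-0.00119678  0.1600382  -0.56742489] [  0.63424068 -54.46393132 -36.45863771  -0.31273314  -0.18545925
  -0.96071932]
```

The torque is 0.57 N m, above the thread's 0.2 N m, so anticlockwise looks like tightening. I'll try the other way.

apply_moves([
  [[0, 0, 0, 0.04], [0, 0, 0, 0.04], [0, 0, 0, 0.08], [0, 0, 0, 0.08], [0, 0, 0, 0]],
])

```text
time_s: 9.18
ee_pos: [0.5077, 0.219, 0.1725]
orientation: [0.032, 0.999, 0.0, 0.0]
wrist_force: [0.6, 0.9, 3.3]
opening: 0.0501
gripper_force: 15.0
```

Run:
```python
from h import *
s=manip.read_state();print(s["qpos"],s["ee_pos"],s["orientation"],s["wrist_force"],s["wrist_torque"],s["joint_torque"])
```

```text
[ 3.65041905e-01  2.17611327e-01  2.05754803e+00 -8.98880502e-05
  8.65843687e-01 -1.14094705e+00] [0.50773527 0.21896568 0.17254556] [3.23689143e-02 9.99475945e-01 8.25375666e-05 2.85078832e-04] [0.60357074 0.87060183 3.27418336] [ 0.19740982 -0.03030862  0.02708046] [ -0.24154432 -54.9682188  -35.91911316  -0.09621789   0.22733209
   0.88875493]
```

Torque is about 0.03 N m this way, so it loosens clockwise (left-hand thread). I'll continue, following the climb.

apply_moves([
  [[0, 0, -0.0003, 0.14], [0, 0, -0.0003, 0.14], [0, 0, -0.0003, 0.14], [0, 0, -0.0003, 0.14], [0, 0, -0.0003, 0.14], [0, 0, -0.0003, 0.14], [0, 0, -0.0003, 0.14], [0, 0, 0, 0]],
])

```text
time_s: 10.18
ee_pos: [0.5079, 0.2192, 0.1748]
orientation: [0.498, 0.867, 0.001, 0.0]
wrist_force: [1.6, 4.1, 5.8]
opening: 0.0501
gripper_force: 15.0
```

Run:
```python
from h import *
s=manip.read_state();print(s["qpos"],s["ee_pos"],s["orientation"],s["wrist_force"],s["wrist_torque"],s["gripper_force"])
for n in("top","side"):
    im,D=capture(n);c=cam(n);P=cloud(c,D);cv2.imwrite(f"pics/{n}3.png",im)
```

```text
[ 3.65179214e-01  2.14337666e-01  2.05642599e+00  3.38529083e-04
  8.69615386e-01 -1.63181910e-01] [0.50791285 0.21920611 0.1748412 ] [4.98030957e-01 8.67159029e-01 5.51957515e-04 2.83368847e-04] [1.63281046 4.13537763 5.78645614] [ 0.61649845 -0.23873955 -0.0485981 ] 15.001589285675436
```

apply_moves([
  [[0, 0, -0.0005, 0.07], [0, 0, -0.0005, 0.07], [0, 0, -0.0005, 0.04], [0, 0, 0, 0]],
])

```text
time_s: 10.78
ee_pos: [0.5078, 0.2195, 0.1762]
orientation: [0.573, 0.819, 0.001, 0.0]
wrist_force: [0.6, 8.4, 3.1]
opening: 0.05
gripper_force: 15.0
```

Run:
```python
from h import *
s=manip.read_state();print(s["qpos"][5],s["ee_pos"],s["wrist_force"],s["wrist_torque"],s["gripper_force"])
```

```text
0.014802985054479783 [0.50783901 0.21945301 0.17621804] [0.55806118 8.36383551 3.11609886] [ 1.28495349 -0.08508115 -0.02016701] 15.000352549832314
```

apply_moves([
  [[0, 0, -0.002, 0], [0, 0, -0.002, 0], [0, 0, 0, 0]],
])

```text
time_s: 11.15
ee_pos: [0.5079, 0.2194, 0.1798]
orientation: [0.573, 0.82, 0.001, 0.0]
wrist_force: [4.5, 8.2, -3.3]
opening: 0.05
gripper_force: 15.0
```

Some side load is left (8 N in +y, 4.5 N in +x). I'll relieve it and carry on lifting slowly.

apply_moves([
  [[0.001, 0.0007, 0, 0], [0, 0, 0, 0]],
])

```text
time_s: 11.4
ee_pos: [0.5076, 0.2199, 0.1797]
orientation: [0.574, 0.819, -0.0, -0.0]
wrist_force: [1.5, 0.7, -2.1]
opening: 0.05
gripper_force: 15.0
```

apply_moves([
  [[0, 0, -0.002, 0], [0, 0, -0.002, 0], [0, 0, 0, 0]],
])

```text
time_s: 11.78
ee_pos: [0.5078, 0.2199, 0.1842]
orientation: [0.575, 0.818, -0.0, 0.0]
wrist_force: [-0.2, 0.9, -0.0]
opening: 0.0498
gripper_force: 15.0
```

Run:
```python
from h import *
s=manip.read_state();print(s["ee_pos"],s["wrist_force"],s["wrist_torque"],s["gripper_force"])
im,D=capture("side");cv2.imwrite("pics/s4.png",cv2.resize(im[130:240,210:380],None,fx=4,fy=4,interpolation=cv2.INTER_CUBIC))
```

```text
[0.50777899 0.21993087 0.1841889 ] [-0.19769053  0.94998394 -0.01350523] [-0.04663057  0.02022453  0.00566297] 14.99993070261553
```

View pics/s4.png

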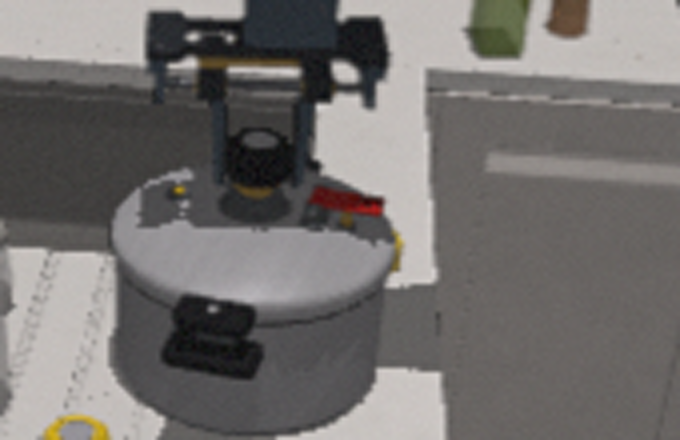

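The enlarged side view shows the black cap at (258,155) between the fingers, with the brass neck now visible under it at (255,190), and all forces near zero. The cap is free, so I'll lift it.

apply_moves([
  [[0, 0, -0.004, 0], [0, 0, -0.006, 0], [0, 0, -0.01, 0], [0, 0, -0.012, 0], [0, 0, -0.015, 0], [0, 0, -0.014, 0], [0, 0, -0.008, 0], [0, 0, -0.003, 0]],
])

```text
time_s: 12.82
ee_pos: [0.5079, 0.2201, 0.2566]
orientation: [0.575, 0.818, 0.0, 0.0]
wrist_force: [0.8, 0.5, -0.5]
opening: 0.0501
gripper_force: 15.0
```

apply_moves([
  [[0, 0, 0, 0], [0, 0, 0, 0], [0, 0, 0, 0], [0, 0, 0, 0]],
])

```text
time_s: 13.32
ee_pos: [0.5078, 0.22, 0.2558]
orientation: [0.575, 0.818, -0.0, -0.0]
wrist_force: [0.2, 0.1, -0.6]
opening: 0.0501
gripper_force: 15.0
```

Run:
```python
from h import *
s=manip.read_state();print(s["ee_pos"],s["wrist_force"],s["opening"],s["gripper_force"])
im,D=capture("side");cv2.imwrite("pics/s5.png",cv2.resize(im[100:280,150:380],None,fx=3,fy=3,interpolation=cv2.INTER_CUBIC))
```

```text
[0.50775543 0.21998764 0.25581249] [ 0.18576317  0.07607908 -0.55243321] 0.05011395420150474 14.999950791243464
```

View pics/s5.png

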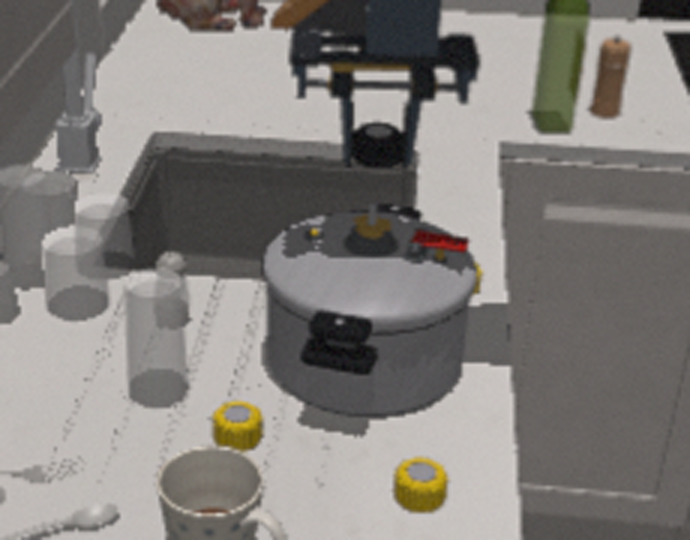

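The cap at (378,145) is held well above the bare brass neck at (373,228), and the mug, glass and pepper pot are undisturbed. I'm handing it in.

```bash
python3 -c "
from bench import manip
print(manip.finish_job())"
```

```text
the job is handed in; nothing more can be done
None
```

I held the vent lever at its stop for over a second, unscrewed the cap clockwise (left-hand thread), and handed in with it held still about 8 cm above its seat; the mug, pepper pot and glass were left standing, and no verdict came back.

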